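# Pair centrifuge canisters by weight

## Task

Each of the two bench balances carries a loaded blue canister on its far pan: the one with a single yellow band is light, the one with two bands is heavy. Find by weight which of the three look-alike grey canisters is the partner of each, and stand it gently on that balance's empty pan so that both balances come level. Leave the third canister standing upright on the bench, and leave the glassware and the other things alone.

Things in the scene. Friction and masses are not known exactly. Their poses are not given: they have to be found in the camera images.
- can_a: sealed grey canister, white cap; 60 mm diameter, 120 mm tall (cap narrows to 52 mm above 106 mm). Origin: centre of its underside, z up its axis. The three look alike but weigh about 320, 500 and 680 g in all (within 15 g); which is which changes each time and can only be felt by lifting or found on a balance. The load inside has 2.5 mm of play. 40 N of grip at mid-height holds it
- can_b: sealed grey canister, white cap; 60 mm diameter, 120 mm tall (cap narrows to 52 mm above 106 mm). Origin: centre of its underside, z up its axis. The three look alike but weigh about 320, 500 and 680 g in all (within 15 g); which is which changes each time and can only be felt by lifting or found on a balance. The load inside has 2.5 mm of play. 40 N of grip at mid-height holds it
- can_c: sealed grey canister, white cap; 60 mm diameter, 120 mm tall (cap narrows to 52 mm above 106 mm). Origin: centre of its underside, z up its axis. The three look alike but weigh about 320, 500 and 680 g in all (within 15 g); which is which changes each time and can only be felt by lifting or found on a balance. The load inside has 2.5 mm of play. 40 N of grip at mid-height holds it
- balance_one: white-blue equal-arm balance, fixed, 290 (x) by 120 (y) mm, body 49 mm high. Origin: centre of underside; x points to the far pan, at +80 mm, which carries a fixed blue canister (64 mm wide, top up to 200 mm above the bench) marked with ONE yellow band (one bar on its cap), weighing 320 g. Post between the pans, 86 mm high, green stripe (80-84 mm) in line with level pans
- pan_one: empty near pan of balance_one: steel dish, 100 mm wide (88 inside), floor 5 mm thick, rim 13 mm high. Origin: centre of its underside: 80 mm above the bench when level, 95 fully up (as when empty), 65 fully down. The two pans of a balance stay horizontal and move contrary ways, by 15 mm at most, sprung towards level with 100 N/m
- balance_two: white-blue equal-arm balance, fixed, 290 (x) by 120 (y) mm, body 49 mm high. Origin: centre of underside; x points to the far pan, at +80 mm, which carries a fixed blue canister (64 mm wide, top up to 200 mm above the bench) marked with TWO yellow bands (two bars on its cap), weighing 680 g. Post between the pans, 86 mm high, green stripe (80-84 mm) in line with level pans
- pan_two: empty near pan of balance_two: steel dish, 100 mm wide (88 inside), floor 5 mm thick, rim 13 mm high. Origin: centre of its underside: 80 mm above the bench when level, 95 fully up (as when empty), 65 fully down. The two pans of a balance stay horizontal and move contrary ways, by 15 mm at most, sprung towards level with 100 N/m
- flask: clear conical flask, 76 mm wide, 120 mm tall; a bystander, to be left alone. Origin: centre of its underside
- flask_small: green-tinted conical flask, 61 mm wide, 96 mm tall; a bystander, to be left alone. Origin: centre of its underside
- tape: flat-lying brown tape roll, 72 mm diameter, 24 mm high; a bystander, to be left alone. Origin: centre of its underside
- dish: white shallow dish, 80 mm diameter, 16 mm high; a bystander, to be left alone. Origin: centre of its underside
- beaker: clear beaker, 60 mm diameter, 80 mm tall; a bystander, to be left alone. Origin: centre of its underside
- spatula: steel spatula, 150 mm long, lying flat; a bystander, to be left alone. Origin: centre of its underside
- reagent: amber bottle with yellow cap, 60 mm diameter, 130 mm tall; a bystander, to be left alone. Origin: centre of its underside
There are look-alikes about, which are no part of the job. Leave any black or pink look-alike of the can_c alone. Leave any black look-alike of the can_a alone.

How it is judged:
At the end, for the whole second after the job is handed in: A canister stands upright (within 0.12 rad) in the near pan of each balance, within 22 mm of the pan's centre and resting on its floor, both balances are level (pan within 6 mm of the level height), the third canister stands upright on the bench, and all three are at rest (((horizontal distance between can_a and pan_one below 0.022 m and z of can_a in the frame of pan_one between 0 and 0.01 m) or (horizontal distance between can_b and pan_one below 0.022 m and z of can_b in the frame of pan_one between 0 and 0.01 m) or (horizontal distance between can_c and pan_one below 0.022 m and z of can_c in the frame of pan_one between 0 and 0.01 m)) and z of pan_one in the frame of balance_one between 0.074 and 0.086 m and ((horizontal distance between can_a and pan_two below 0.022 m and z of can_a in the frame of pan_two between 0 and 0.01 m) or (horizontal distance between can_b and pan_two below 0.022 m and z of can_b in the frame of pan_two between 0 and 0.01 m) or (horizontal distance between can_c and pan_two below 0.022 m and z of can_c in the frame of pan_two between 0 and 0.01 m)) and z of pan_two in the frame of balance_two between 0.074 and 0.086 m and (height (world z) of can_a below 0.006 m or height (world z) of can_b below 0.006 m or height (world z) of can_c below 0.006 m) and angle between each of can_a, can_b, can_c's own z axis and vertical below 0.12 rad and linear speed of each of can_a, can_b, can_c below 0.03 m/s); the robot touches nothing.
It fails at once if a canister is tipped over (more than about 50 degrees) (angle between any of can_a, can_b, can_c's own z axis and vertical above 0.87 rad).
It fails at once if a canister is slammed or pressed hard onto a pan (more than 40 N) (contact force between any of can_a, can_b, can_c and pan_one above 40 N or contact force between any of can_a, can_b, can_c and pan_two above 40 N).
It fails at once if a canister is dropped: it falls out of the fingers at over 0.5 m/s (about 13 mm of free fall) ((linear speed of can_a above 0.5 m/s and contact force between can_a and the fingers below 0.2 N) or (linear speed of can_b above 0.5 m/s and contact force between can_b and the fingers below 0.2 N) or (linear speed of can_c above 0.5 m/s and contact force between can_c and the fingers below 0.2 N)).
It fails at once if a bystander is moved more than 30 mm (distance of any of flask, flask_small, tape, dish, beaker, spatula, reagent from where it was at the start of the episode above 0.03 m).
It also fails if it takes over 72 s, if anything falls off the work surface, if the arm or the gripper's body presses on something with over 40 N, if the wrist force passes 120 N, or if a joint passes its speed limit or range.

## Robot

A 6-joint arm with a two-finger parallel gripper is mounted at the origin on the work surface. World frame = base frame: x ahead of the robot, y to its left, z up, the work surface at z = 0. Lengths are in m, angles in rad, forces in N, time in s.
With the tool pointing down it reaches from about 0.275 to 0.75 m from the base axis. Payload 10.2 kg.
Tool frame: the origin (TCP) lies on the centre line of the jaws, within the pads' length; the fingertips stand 14 mm ahead of it and the grasp point (between the pads) lies 5 mm behind it; z points along the fingers, y is the line along which they close (so a half turn about z gives the same grasp; the last joint's range is limited). The gripper opens to 85 mm and grips with 20 to 120 N. Pads are 22 mm wide; open, the fingers measure 114 mm over their backs; the gripper's body (76 mm by 85 mm) begins 54 mm behind the grasp point. The pads swing forward as they close: fully open they stand 13 mm farther back than shut.
Start: joints at [1.116, 0.313, 1.498, -0, 1.331, -0.223], TCP at [0.121, 0.511, 0.245] pointing down, gripper open.
Joint ranges: [-2.94, 2.94], [-0.97, 2.17], [0.19, 2.56], [-1.23, 4.37], [0.02, 3.11], [-2.88, 2.88]. Speed limits (rad/s): [2.39, 2.39, 3.01, 3.14, 3.14, 3.14].

## Interface

Orientations are given as a rotation vector (axis times angle).
In Python, from station import get_obs, read_camera, finish_job gives the robot as it stands. The module is installed in compiled form; this text tells all that it offers.
- The arm moves only by the tool servo_tool, never from a script. Its argument "plan" is a list of rows, each a list of 6 numbers: the shift along the tool's x, y, z in m, then the turn, a rotation vector about the tool's x, y, z in degrees. In form: [[tx, ty, tz, rx, ry, rz], ...]. A call has 1 to 10 rows; each row is the pose to reach, as a shift and turn from the pose commanded when the call began, along the tool's axes at that moment; what a row does not reach only later rows make up. A row lasts 1/12 s, in which the tool goes at most 41.7 mm and 7.16 degrees, less where a joint would pass 70% of its speed; a pose out of reach is approached as far as the arm can. A call with a gripper value outside its range is refused whole. "fingers" is the closure, from -1 (fully open) to 1 (shut), set as the call begins (left out, the last holds). The fingers move at their own pace and stop on an object; "force" is the grip in N (left out, the last holds). Time passes only in rows, so rows that repeat a pose let the fingers close. It gives the time, the measured TCP pose, the force, the opening and the grip force at its end, in the units of the state.
- get_obs(): the state, without advancing time (a new reading comes with each control period).
- read_camera(name): name is "side" or "top"; returns a dict with "img" (480x640x3 uint8, blue, green, red), "fx", "fy", "cx", "cy" (pixels), "R" (3x3) and "t" (3): a world point X has camera coordinates R X + t. Camera axes: x right, y down, z forward; pixel columns grow to the right and rows downward; lengths in m; the calibration is good to about 2 mm. A picture is of the moment at which its call begins. There is no depth.
- finish_job(): hands the job in; it is judged then, once.
The state is a dict: "t": time; "qpos": joint angles; "qd": joint speeds; "joint_efforts": joint torques, N m; "tcp_pos": TCP position; "tcp_rot": TCP orientation; "ft_force": force on the tool from outside, world axes, zero at the start; "wrist_torque": the same for the moment, N m; "finger_gap": finger opening in m; "grasp_force": force on a finger pad.
Only numpy, scipy, OpenCV 4.12 (cv2) and the standard library are available. Lean on these libraries where they do the work, as an engineer would, in place of code of your own. Each camera call takes 0.05 s, during which the arm holds its last target. There are 200 camera calls.

## Working session

There is one attempt and no reset: what is moved stays moved. The work goes in short steps, Python scripts to look and compute and a tool call to move; the robot and the scene stay as the last step left them, time stands still between calls to the robot, and variables do not carry over. Pictures are saved under pics/ and viewed, at most 10 in all, crops included, and the job is handed in when it is done.

Besides the shell and the picture viewer there is one more tool, called after "Emit:" by a JSON object that holds its "op" and its "data", one argument or row to a line. servo_tool: Moves the arm, as the interface text tells. Its arguments: {"type":"object","properties":{"plan":{"type":"array","items":{"type":"array","items":{"type":"number"}}},"fingers":{"type":"number"},"force":{"type":"number"}},"required":["plan"]}

```bash
mkdir -p pics; python3 - <<'E'
from station import *
import cv2
for n in("top","side"):
    c=read_camera(n); cv2.imwrite(f"pics/{n}0.png",c["img"]); print(n,c["fx"],c["fy"],c["cx"],c["cy"],c["R"],c["t"])
o=get_obs(); print(o)
E
```

```text
top 460.54663297533756 460.54663297533756 323.9712951548192 238.24598604284 [[ 0.02126346 -0.99972084 -0.01030067]
 [-0.98118908 -0.01888976 -0.19212277]
 [ 0.19187456  0.0141921  -0.98131684]] [0.09906403 0.57588043 1.036678  ]
side 458.6711456703732 458.6711456703732 317.386622276336 239.10836777004917 [[ 0.99695608 -0.07777197 -0.00548605]
 [-0.06314856 -0.76422265 -0.64185357]
 [ 0.04572565  0.64024626 -0.7668076 ]] [-0.55197265  0.14633212  0.95935149]
{'t': 0.1, 'qpos': array([ 1.11559776e+00,  3.13413055e-01,  1.49835718e+00,  2.84124912e-06,
        1.33101600e+00, -2.23377686e-01]), 'qd': array([-5.59463992e-06, -1.79932501e-04, -1.10756607e-03, -3.62400060e-04,
        1.12742240e-03,  9.42970975e-05]), 'joint_efforts': array([ 1.69585590e-03, -4.12900364e+01, -2.60140175e+01, -1.35852670e-04,
        2.98776911e-03,  1.87468260e-05]), 'tcp_pos': array([0.12052148, 0.51075778, 0.24478405]), 'tcp_rot': array([-3.63283300e-01, -3.12011448e+00,  1.76632514e-03]), 'ft_force': array([ 0.67177782, -0.11509805,  0.53203808]), 'wrist_torque': array([ 0.01088237,  0.0543148 , -0.03852348]), 'grasp_force': 0.0, 'finger_gap': 0.08549100154117602}
```

View pics/top0.png

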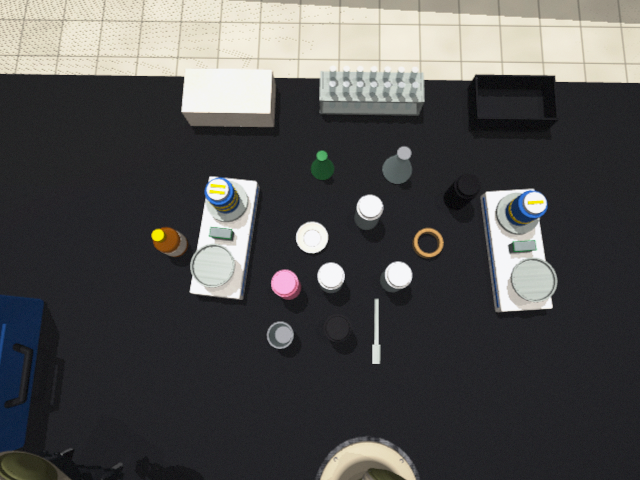

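View pics/side0.png

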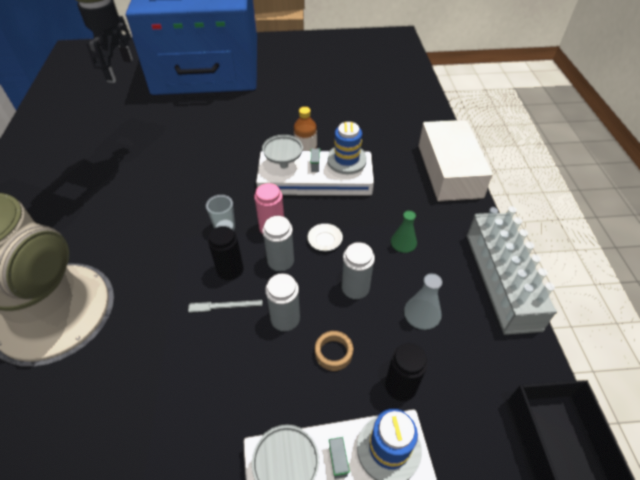

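Top view: the three grey cans with white caps are at about (369,208), (331,276) and (397,275). The look-alikes, pink (285,284) and black (338,328) and (465,188), stay alone. The left balance has two bars (balance_two, pan at (213,267)). The right one has one bar (balance_one, pan at (533,280)). Next I'll measure all of them.

```bash
cat > h.py <<'E'
import numpy as np,cv2
from station import *
def ray(c,p):
    d=c["R"].T@np.array([(p[0]-c["cx"])/c["fx"],(p[1]-c["cy"])/c["fy"],1]); return -c["R"].T@c["t"],d
def plane(c,p,z):
    o,d=ray(c,p); return o+d*(z-o[2])/d[2]
def tri(c1,p1,c2,p2):
    o1,d1=ray(c1,p1);o2,d2=ray(c2,p2)
    s=np.linalg.lstsq(np.c_[d1,-d2],o2-o1,rcond=None)[0]
    a=o1+s[0]*d1;b=o2+s[1]*d2; return (a+b)/2,np.linalg.norm(a-b)
def proj(c,X):
    v=c["R"]@np.array(X)+c["t"]; return np.array([c["fx"]*v[0]/v[2]+c["cx"],c["fy"]*v[1]/v[2]+c["cy"]])
def blobs(m,a0=60):
    n,l,s,ce=cv2.connectedComponentsWithStats(m.astype(np.uint8)); return [(ce[i].round(1),s[i]) for i in range(1,n) if s[i][4]>a0]
E
python3 - <<'E'
from h import *
T=read_camera("top");S=read_camera("side")
for n,c in(("top",T),("side",S)):
    hsv=cv2.cvtColor(c["img"],cv2.COLOR_BGR2HSV)
    m=(hsv[...,1]<40)&(hsv[...,2]>195)
    print(n,[(b[0].tolist(),b[1].tolist()) for b in blobs(m) if b[1][4]<1500])
t=cv2.resize(T["img"][150:350,150:580],None,fx=1.8,fy=1.8,interpolation=cv2.INTER_CUBIC)
s=cv2.resize(S["img"][100:480,180:460],None,fx=1.5,fy=1.5,interpolation=cv2.INTER_CUBIC)
cv2.imwrite("pics/t1.png",t);cv2.imwrite("pics/s1.png",s)
E
```

```text
top [([9.7, 36.5], [0, 20, 23, 35, 656]), ([341.0, 89.2], [336, 81, 13, 20, 120]), ([405.0, 87.5], [398, 82, 13, 15, 100]), ([216.8, 188.3], [207, 177, 21, 23, 245]), ([534.8, 202.1], [524, 192, 23, 21, 300]), ([369.1, 205.9], [357, 195, 26, 25, 449]), ([311.6, 237.1], [296, 222, 32, 31, 772]), ([532.4, 279.5], [513, 261, 40, 38, 1182]), ([330.4, 275.2], [318, 263, 27, 27, 530]), ([398.1, 273.9], [385, 262, 27, 25, 516]), ([375.8, 338.5], [373, 300, 7, 64, 237])]
side [([348.4, 128.7], [339, 122, 20, 13, 132]), ([277.5, 226.4], [263, 216, 29, 25, 453]), ([324.6, 236.6], [308, 224, 34, 26, 692]), ([359.7, 254.1], [344, 243, 30, 26, 502]), ([513.8, 257.4], [504, 248, 18, 19, 82]), ([83.7, 315.2], [47, 266, 59, 89, 1196]), ([282.5, 286.7], [267, 274, 31, 29, 598]), ([198.6, 306.8], [190, 305, 19, 5, 84]), ([416.2, 459.2], [385, 410, 51, 70, 1130]), ([396.5, 428.8], [380, 412, 34, 35, 796]), ([250.7, 453.5], [245, 436, 18, 44, 396])]
```

View pics/t1.png

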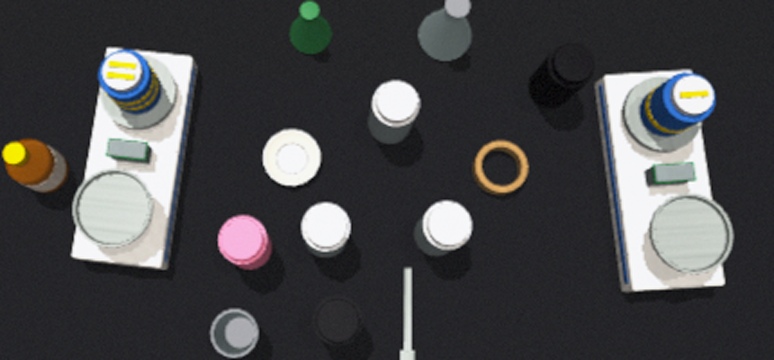

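View pics/s1.png

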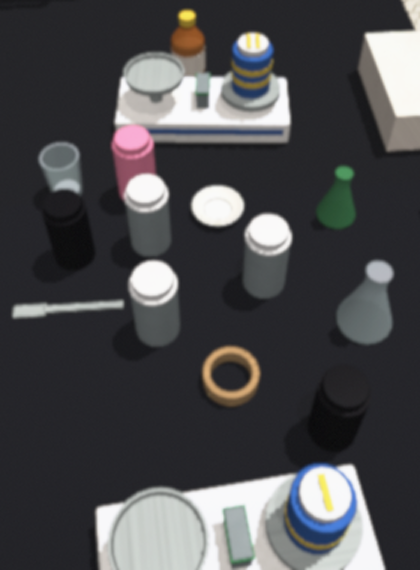

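The crops confirm it: the three white-capped grey cans are the targets, one balance has a single bar (right in the top view) and the other has two (left). Next I'll work out positions.

```bash
python3 - <<'E'
from h import *
T=read_camera("top");S=read_camera("side")
for n,a,b in(("back",(369.1,206),(359.2,253.5)),("left",(330.4,275.2),(277.5,226)),("right",(398.1,273.9),(282.5,286.2))):
    X,e=tri(T,a,S,b); print(n,X.round(4),e.round(4),plane(T,a,.12).round(4),plane(S,b,.12).round(4))
def hough(c,x0,y0,x1,y1,r0,r1):
    g=cv2.cvtColor(c["img"][y0:y1,x0:x1],cv2.COLOR_BGR2GRAY);k=4
    g=cv2.resize(g,None,fx=k,fy=k,interpolation=cv2.INTER_CUBIC)
    h=cv2.HoughCircles(g,cv2.HOUGH_GRADIENT_ALT,1.5,20,param1=150,param2=.6,minRadius=r0*k,maxRadius=r1*k)
    return [] if h is None else [((q[0]-1.5)/k+x0,(q[1]-1.5)/k+y0,q[2]/k) for q in h[0]]
for n,b in(("two",(185,240,245,300)),("one",(500,250,565,312))):
    for q in hough(T,*b,17,27): print(n,np.round(q,1),plane(T,q[:2],.108).round(4))
# side-view ellipses
for n,(x0,y0,x1,y1) in(("two",(255,128,312,172)),("one",(244,415,330,480))):
    e=cv2.Canny(cv2.resize(S["img"][y0:y1,x0:x1],None,fx=8,fy=8,interpolation=cv2.INTER_CUBIC),40,100)
    cv2.imwrite(f"pics/e_{n}.png",e)
cv2.imwrite("pics/v4.png",np.hstack([cv2.resize(S["img"][128:172,255:312],(480,370),interpolation=cv2.INTER_CUBIC)[:360],cv2.resize(S["img"][415:480,244:330],(300,227),interpolation=cv2.INTER_CUBIC).repeat(1,0)[:227]if 0 else cv2.resize(S["img"][415:480,244:330],(300,360),interpolation=cv2.INTER_CUBIC)]))
# posts and far caps directions
hsv=cv2.cvtColor(T["img"],cv2.COLOR_BGR2HSV)
for n,x0,x1 in(("two",185,265),("one",480,560)):
    m=np.zeros(hsv.shape[:2],bool); m[175:315,x0:x1]=((hsv[...,2]>100))[175:315,x0:x1]
    cs=max(cv2.findContours(m.astype(np.uint8),0,2)[0],key=cv2.contourArea)
    q=cv2.boxPoints(cv2.minAreaRect(cs)); print(n,q.round(1).tolist())
# other things
for n,p,z in(("pink",(285,281),.12),("black1",(338,326),.12),("black2",(467,185),.12),("beaker",(281,335),.04),("spatT",(376,300),0),("spatB",(376,362),0),("tape",(428,242),.024),("dish",(312,237),.016),("flask",(397,172),.0),("reag",(158,236),.13),("cap2",(219,187),.185),("cap1",(534,203),.185)): print(n,plane(T,p,z).round(3))
E
```

```text
back [0.639  0.0085 0.111 ] 0.002 [0.6376 0.0093 0.12  ] [0.6365 0.0013 0.12  ]
left [0.479  0.0938 0.1121] 0.0015 [0.4788 0.0939 0.12  ] [0.4787 0.0865 0.12  ]
right [ 0.485  -0.0563  0.1099] 0.0018 [ 0.4847 -0.0546  0.12  ] [ 0.4846 -0.0634  0.12  ]
two [212.4 264.4  21.3] [0.4992 0.3586 0.108 ]
one [533.  279.6  21.4] [ 0.4794 -0.3538  0.108 ]
two [[185.39999389648438, 292.20001220703125], [203.60000610351562, 172.3000030517578], [259.0, 180.8000030517578], [240.6999969482422, 300.70001220703125]]
one [[480.1000061035156, 191.8000030517578], [544.5999755859375, 183.5], [560.4000244140625, 306.79998779296875], [495.8999938964844, 315.1000061035156]]
pink [0.464 0.193 0.12 ]
black1 [0.37  0.076 0.12 ]
black2 [ 0.691 -0.213  0.12 ]
beaker [0.347 0.206 0.04 ]
spatT [ 0.434 -0.018  0.   ]
spatB [ 0.288 -0.018  0.   ]
tape [ 0.576 -0.142  0.024]
dish [0.584 0.141 0.016]
flask [ 0.762 -0.072  0.   ]
reag [0.557 0.478 0.13 ]
cap2 [0.656 0.336 0.185]
cap1 [ 0.633 -0.333  0.185]
```

View pics/v4.png

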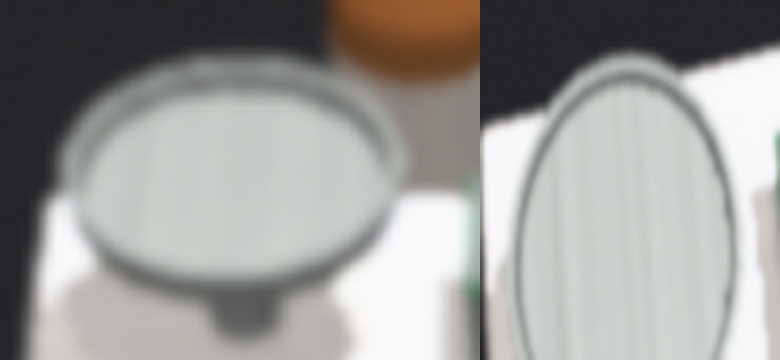

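```bash
cat >> h.py <<'E'
from scipy.spatial.transform import Rotation as Ro
def shift(*P):
    o=get_obs(); R=Ro.from_rotvec(o["tcp_rot"]).as_matrix(); 
    print("t",o["t"],"tcp",o["tcp_pos"].round(4),"yaz",np.degrees(np.arctan2(R[1,1],R[0,1])).round(1),"z",R[:,2].round(3),"f",o["ft_force"].round(2),"gap",round(o["finger_gap"],4),"grip",round(o["grasp_force"],1))
    for p in P: print(p,(R.T@(np.array(p)-o["tcp_pos"])).round(4))
PAN2=(.499,.357);PAN1=(.479,-.353)
E
python3 - <<'E'
from h import *
T=read_camera("top");S=read_camera("side")
print(tri(T,(212.6,264.6),S,(282.7,147)),tri(T,(533.3,279.6),S,(285.6,453)))
shift((.479,.094,.245),(.479,.094,.07))
E
```

```text
(array([0.49768324, 0.35822513, 0.10652182]), np.float64(0.0024826520631669275)) (array([ 0.47959158, -0.35194479,  0.11343344]), np.float64(0.0015127180081294846))
t 0.4 tcp [0.1206 0.5109 0.2452] yaz 76.7 z [-0. -0. -1.] f [ 0.33 -0.38 -0.08] gap 0.0858 grip 0.0
(0.479, 0.094, 0.245) [-4.446e-01 -3.235e-01  3.000e-04]
(0.479, 0.094, 0.07) [-0.4446 -0.3234  0.1753]
```

Emit:
{"op": "servo_tool", "data": {
  "plan": [
    [-0.445,-0.323,0,0,0,24],
    [-0.445,-0.323,0,0,0,24],
    [-0.445,-0.323,0,0,0,24],
    [-0.445,-0.323,0,0,0,24],
    [-0.445,-0.323,0,0,0,24],
    [-0.445,-0.323,0,0,0,24],
    [-0.445,-0.323,0,0,0,24],
    [-0.445,-0.323,0,0,0,24],
    [-0.445,-0.323,0,0,0,24],
    [-0.445,-0.323,0,0,0,24]
  ],
  "fingers": -1,
  "force": 50
}}

```text
t: 1.23
tcp_pos: [0.3935, 0.1934, 0.2455]
tcp_rot: [1.004, 2.976, 0.001]
ft_force: [-0.3, 0.9, 0.3]
finger_gap: 0.0854
grasp_force: 0.0
```

```bash
python3 -c "
from h import *
shift((.479,.094,.245),(.479,.094,.07))"
```

```text
t 1.2333 tcp [0.3935 0.1934 0.2455] yaz 52.7 z [ 0.001  0.    -1.   ] f [-0.27  0.92  0.28] gap 0.0854 grip 0.0
(0.479, 0.094, 0.245) [-0.1283 -0.0273  0.0006]
(0.479, 0.094, 0.07) [-0.1282 -0.0274  0.1756]
```

Emit:
{"op": "servo_tool", "data": {
  "plan": [
    [-0.04,-0.009,0,0,0,0],
    [-0.08,-0.018,0,0,0,0],
    [-0.115,-0.025,0,0,0,0],
    [-0.128,-0.027,0,0,0,0],
    [-0.128,-0.027,0.03,0,0,0],
    [-0.128,-0.027,0.065,0,0,0],
    [-0.128,-0.027,0.1,0,0,0],
    [-0.128,-0.027,0.1,0,0,0]
  ]
}}

```text
t: 1.9
tcp_pos: [0.4748, 0.0966, 0.14]
tcp_rot: [-1.001, -2.967, 0.005]
ft_force: [-0.7, -0.2, -0.9]
finger_gap: 0.0853
grasp_force: 0.0
```

```bash
python3 -c "
from h import *
shift((.479,.094,.07))"
```

```text
t 1.9 tcp [0.4748 0.0966 0.14  ] yaz 52.7 z [-0.011  0.001 -1.   ] f [-0.73 -0.23 -0.87] gap 0.0853 grip 0.0
(0.479, 0.094, 0.07) [-0.0055  0.0009  0.07  ]
```

Emit:
{"op": "servo_tool", "data": {
  "plan": [
    [-0.004,0.001,0.025,0,0,0],
    [-0.004,0.001,0.05,0,0,0],
    [-0.004,0.001,0.07,0,0,0],
    [-0.004,0.001,0.07,0,0,0],
    [-0.004,0.001,0.07,0,0,0]
  ]
}}

```text
t: 2.32
tcp_pos: [0.4823, 0.0949, 0.0766]
tcp_rot: [1.003, 2.977, 0.0]
ft_force: [0.7, -0.1, 0.5]
finger_gap: 0.0855
grasp_force: 0.0
```

Emit:
{"op": "servo_tool", "data": {
  "plan": [
    [0,0,0,0,0,0],
    [0,0,0,0,0,0],
    [0,0,0,0,0,0],
    [0,0,0,0,0,0],
    [0,0,0,0,0,0],
    [0,0,0,0,0,0]
  ],
  "fingers": 1,
  "force": 50
}}

```text
t: 2.82
tcp_pos: [0.4824, 0.0941, 0.0773]
tcp_rot: [1.003, 2.975, -0.001]
ft_force: [-4.8, -4.4, 11.5]
finger_gap: 0.0592
grasp_force: 51.4
```

```bash
python3 -c "
from h import *
shift((.479,.094,.07))"
```

```text
t 2.8167 tcp [0.4824 0.0941 0.0773] yaz 52.7 z [ 0.002 -0.001 -1.   ] f [-4.82 -4.36 11.51] gap 0.0592 grip 51.4
(0.479, 0.094, 0.07) [ 0.0027 -0.0022  0.0073]
```

Emit:
{"op": "servo_tool", "data": {
  "plan": [
    [0,0,-0.01,0,0,0],
    [0,0,-0.025,0,0,0],
    [0,0,-0.045,0,0,0],
    [0,0,-0.07,0,0,0],
    [0,0,-0.09,0,0,0],
    [0,0,-0.1,0,0,0],
    [0,0,-0.1,0,0,0],
    [0,0,-0.1,0,0,0],
    [0,0,-0.1,0,0,0],
    [0,0,-0.1,0,0,0]
  ]
}}

```text
t: 3.65
tcp_pos: [0.4812, 0.0947, 0.174]
tcp_rot: [-1.003, -2.974, 0.001]
ft_force: [-0.4, 0.3, -7.1]
finger_gap: 0.0591
grasp_force: 56.2
```

Emit:
{"op": "servo_tool", "data": {
  "plan": [
    [0,0,0,0,0,0],
    [0,0,0,0,0,0]
  ]
}}

```text
t: 3.82
tcp_pos: [0.4816, 0.0947, 0.1746]
tcp_rot: [-1.004, -2.976, 0.001]
ft_force: [0.2, -0.5, -7.1]
finger_gap: 0.0586
grasp_force: 56.2
```

Emit:
{"op": "servo_tool", "data": {
  "plan": [
    [0,0,0,0,0,0]
  ]
}}

```text
t: 3.9
tcp_pos: [0.4817, 0.0946, 0.1749]
tcp_rot: [-1.004, -2.976, 0.0]
ft_force: [0.3, -0.1, -6.0]
finger_gap: 0.0586
grasp_force: 56.2
```

Emit:
{"op": "servo_tool", "data": {
  "plan": [
    [0,0,0,0,0,0]
  ]
}}

```text
t: 3.98
tcp_pos: [0.4818, 0.0946, 0.1751]
tcp_rot: [-1.004, -2.976, 0.0]
ft_force: [-0.1, -0.0, -6.7]
finger_gap: 0.0589
grasp_force: 56.2
```

```bash
python3 -c "
from h import *
f=[]
for i in range(5): f.append(get_obs()['ft_force'][2]);read_camera('side')
print(f)
shift((.479,.094,.245),(.4985,.3575,.245),(.479,-.353,.245))"
```

```text
[np.float64(-6.6677998668521585), np.float64(-6.733862544409876), np.float64(-6.343102626829999), np.float64(-7.249802198704006), np.float64(-6.769975158166641)]
t 4.2333 tcp [0.4819 0.0946 0.1753] yaz 52.7 z [-0. -0. -1.] f [ 0.3   0.41 -6.18] gap 0.0586 grip 56.2
(0.479, 0.094, 0.245) [ 0.0019 -0.0022 -0.0697]
(0.4985, 0.3575, 0.245) [ 0.146   0.2192 -0.0697]
(0.479, -0.353, 0.245) [-0.2689 -0.3579 -0.0697]
```

It reads 6.65 N, about 680 g, so this is the heavy one and goes to balance_two.

Emit:
{"op": "servo_tool", "data": {
  "plan": [
    [0,0,-0.025,0,0,0],
    [0.005,0.008,-0.055,0,0,0],
    [0.018,0.027,-0.07,0,0,0],
    [0.036,0.054,-0.07,0,0,0],
    [0.056,0.084,-0.07,0,0,0],
    [0.076,0.114,-0.07,0,0,0],
    [0.096,0.144,-0.07,0,0,0],
    [0.116,0.174,-0.07,0,0,0],
    [0.132,0.198,-0.07,0,0,0],
    [0.142,0.213,-0.07,0,0,0]
  ]
}}

```text
t: 5.07
tcp_pos: [0.4973, 0.3531, 0.2448]
tcp_rot: [-1.001, -2.977, -0.001]
ft_force: [-0.4, -0.7, -6.3]
finger_gap: 0.059
grasp_force: 58.4
```

Emit:
{"op": "servo_tool", "data": {
  "plan": [
    [0.004,0.006,0,0,0,0],
    [0.004,0.006,0.02,0,0,0],
    [0.004,0.006,0.04,0,0,0],
    [0.004,0.006,0.05,0,0,0],
    [0.004,0.006,0.05,0,0,0],
    [0.004,0.006,0.05,0,0,0]
  ]
}}

```text
t: 5.57
tcp_pos: [0.4986, 0.357, 0.1956]
tcp_rot: [-1.005, -2.976, 0.0]
ft_force: [-0.4, 0.7, -6.3]
finger_gap: 0.0587
grasp_force: 58.3
```

```bash
python3 -c "
from h import *
shift((.4985,.3575,.182),(.4985,.3575,.162))
T=read_camera('top');S=read_camera('side')
hs=cv2.cvtColor(T['img'],cv2.COLOR_BGR2HSV)
cv2.imwrite('pics/p5.png',np.hstack([cv2.resize(T['img'][170:310,170:270],(400,560)),cv2.resize(S['img'][60:200,240:340],(400,560))]))"
```

```text
t 5.5667 tcp [0.4986 0.357  0.1956] yaz 52.7 z [-0. -0. -1.] f [-0.45  0.72 -6.3 ] gap 0.0587 grip 58.3
(0.4985, 0.3575, 0.182) [0.0004 0.0004 0.0136]
(0.4985, 0.3575, 0.162) [0.0004 0.0004 0.0336]
```

View pics/p5.png

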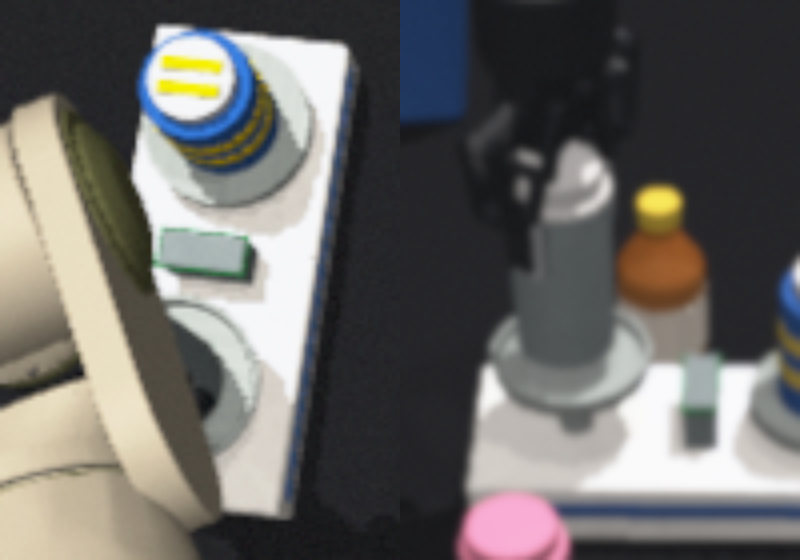

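The side view shows the can upright over the pan, about 3 mm short in x. I'll correct that and lower it slowly.

Emit:
{"op": "servo_tool", "data": {
  "plan": [
    [-0.001,0.001,0.006,0,0,0],
    [-0.0025,0.002,0.011,0,0,0],
    [-0.0025,0.002,0.014,0,0,0],
    [-0.0025,0.002,0.0165,0,0,0],
    [-0.0025,0.002,0.019,0,0,0],
    [-0.0025,0.002,0.0215,0,0,0],
    [-0.0025,0.002,0.024,0,0,0],
    [-0.0025,0.002,0.0265,0,0,0],
    [-0.0025,0.002,0.029,0,0,0],
    [-0.0025,0.002,0.031,0,0,0]
  ]
}}

```text
t: 6.5
tcp_pos: [0.5016, 0.3573, 0.1643]
tcp_rot: [1.004, 2.977, -0.0]
ft_force: [-2.2, -3.5, 0.8]
finger_gap: 0.0585
grasp_force: 59.0
```

Emit:
{"op": "servo_tool", "data": {
  "plan": [
    [0,0,0,0,0,0],
    [0,0,0,0,0,0],
    [0,0,0,0,0,0],
    [0,0,0,0,0,0]
  ]
}}

```text
t: 6.83
tcp_pos: [0.5016, 0.3574, 0.1644]
tcp_rot: [1.004, 2.977, -0.0]
ft_force: [-2.5, -4.3, 0.1]
finger_gap: 0.0586
grasp_force: 59.1
```

Emit:
{"op": "servo_tool", "data": {
  "plan": [
    [0,0,0,0,0,0],
    [0,0,0,0,0,0],
    [0,0,0,0,0,0],
    [0,0,0,0,0,0],
    [0,0,0,0,0,0]
  ],
  "fingers": -0.65
}}

```text
t: 7.25
tcp_pos: [0.5017, 0.3576, 0.1645]
tcp_rot: [1.004, 2.976, 0.001]
ft_force: [-0.5, 1.1, -0.3]
finger_gap: 0.0702
grasp_force: 0.0
```

Emit:
{"op": "servo_tool", "data": {
  "plan": [
    [0,0,0,0,0,0],
    [0,0,0,0,0,0],
    [0,0,-0.01,0,0,0],
    [0,0,-0.03,0,0,0],
    [0,0,-0.06,0,0,0],
    [0,0,-0.09,0,0,0],
    [0,0,-0.115,0,0,0],
    [0,0,-0.13,0,0,0]
  ],
  "fingers": -1
}}

```text
t: 7.92
tcp_pos: [0.5018, 0.3576, 0.2986]
tcp_rot: [1.003, 2.973, 0.005]
ft_force: [-0.1, 0.8, -0.1]
finger_gap: 0.0852
grasp_force: 0.0
```

```bash
python3 -c "
from h import *
shift((.637,.009,.245),(.485,-.055,.245))
S=read_camera('side')
cv2.imwrite('pics/p6.png',cv2.resize(S['img'][60:210,230:390],(640,600)))"
```

```text
t 7.9167 tcp [0.5018 0.3576 0.2986] yaz 52.7 z [ 0.005  0.002 -1.   ] f [-0.05  0.83 -0.1 ] gap 0.0852 grip 0.0
(0.637, 0.009, 0.245) [-0.3186 -0.1958  0.0535]
(0.485, -0.055, 0.245) [-0.2364 -0.3388  0.0526]
```

View pics/p6.png

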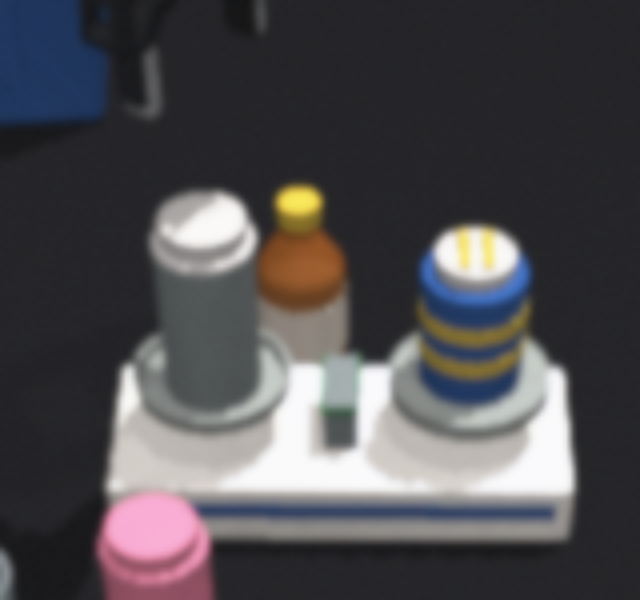

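Balance_two looks level with the can centred. Next is the right-hand can, near (0.485, -0.055).

Emit:
{"op": "servo_tool", "data": {
  "plan": [
    [-0.022,-0.031,0.005,0,0,0],
    [-0.045,-0.064,0.01,0,0,0],
    [-0.068,-0.097,0.015,0,0,0],
    [-0.091,-0.13,0.02,0,0,0],
    [-0.114,-0.163,0.025,0,0,0],
    [-0.137,-0.196,0.03,0,0,0],
    [-0.16,-0.229,0.035,0,0,0],
    [-0.183,-0.262,0.04,0,0,0],
    [-0.206,-0.295,0.045,0,0,0],
    [-0.222,-0.318,0.05,0,0,0]
  ]
}}

```text
t: 8.8
tcp_pos: [0.485, -0.0329, 0.2442]
tcp_rot: [1.006, 2.976, -0.001]
ft_force: [0.2, 0.3, 0.4]
finger_gap: 0.0856
grasp_force: 0.0
```

Emit:
{"op": "servo_tool", "data": {
  "plan": [
    [-0.01,-0.015,0,0,0,0],
    [-0.0145,-0.021,0.02,0,0,0],
    [-0.0145,-0.021,0.05,0,0,0],
    [-0.0145,-0.021,0.08,0,0,0],
    [-0.0145,-0.021,0.1,0,0,0],
    [-0.0145,-0.021,0.1,0,0,0],
    [-0.0145,-0.021,0.1,0,0,0]
  ]
}}

```text
t: 9.38
tcp_pos: [0.4843, -0.0555, 0.1445]
tcp_rot: [-1.004, -2.976, -0.0]
ft_force: [-0.4, -0.9, 0.1]
finger_gap: 0.085
grasp_force: 0.0
```

```bash
python3 -c "
from h import *
shift((.484,-.055,.075))"
```

```text
t 9.3833 tcp [ 0.4843 -0.0555  0.1445] yaz 52.7 z [-0.001  0.    -1.   ] f [-0.45 -0.91  0.08] gap 0.085 grip 0.0
(0.484, -0.055, 0.075) [0.0004 0.0003 0.0695]
```

Emit:
{"op": "servo_tool", "data": {
  "plan": [
    [0,0,0.02,0,0,0],
    [0,0,0.04,0,0,0],
    [0,0,0.06,0,0,0],
    [0,0,0.068,0,0,0],
    [0,0,0.068,0,0,0],
    [0,0,0.068,0,0,0]
  ]
}}

```text
t: 9.88
tcp_pos: [0.4851, -0.0558, 0.0776]
tcp_rot: [1.003, 2.975, -0.0]
ft_force: [0.0, -1.0, 0.1]
finger_gap: 0.0855
grasp_force: 0.0
```

Emit:
{"op": "servo_tool", "data": {
  "plan": [
    [0,0,0,0,0,0],
    [0,0,0,0,0,0],
    [0,0,0,0,0,0],
    [0,0,0,0,0,0],
    [0,0,0,0,0,0],
    [0,0,0,0,0,0]
  ],
  "fingers": 1,
  "force": 50
}}

```text
t: 10.38
tcp_pos: [0.485, -0.0561, 0.0779]
tcp_rot: [1.003, 2.974, -0.001]
ft_force: [-3.8, -2.2, 9.4]
finger_gap: 0.0599
grasp_force: 52.9
```

Emit:
{"op": "servo_tool", "data": {
  "plan": [
    [0,0,-0.01,0,0,0],
    [0,0,-0.025,0,0,0],
    [0,0,-0.045,0,0,0],
    [0,0,-0.07,0,0,0],
    [0,0,-0.09,0,0,0],
    [0,0,-0.1,0,0,0],
    [0,0,-0.1,0,0,0],
    [0,0,-0.1,0,0,0],
    [0,0,-0.1,0,0,0],
    [0,0,-0.1,0,0,0]
  ]
}}

```text
t: 11.22
tcp_pos: [0.4838, -0.0554, 0.175]
tcp_rot: [-1.003, -2.974, -0.0]
ft_force: [-0.2, -0.3, -5.4]
finger_gap: 0.0595
grasp_force: 55.8
```

```bash
python3 -c "
from h import *
f=[]
for i in range(8): f.append(get_obs()['ft_force'][2]);read_camera('side')
print(np.mean(f[2:]),f)
shift((.484,-.055,.075),(.479,-.353,.245))"
```

```text
-4.9289592971021055 [np.float64(-5.384170980472269), np.float64(-4.757867014184931), np.float64(-4.845050219207681), np.float64(-4.996278500586279), np.float64(-4.289781833536238), np.float64(-6.004059702707629), np.float64(-5.426048052389592), np.float64(-4.012537474185212)]
t 11.6167 tcp [ 0.4844 -0.0556  0.1762] yaz 52.7 z [-0.  0. -1.] f [ 0.8   0.58 -4.63] gap 0.0593 grip 55.8
(0.484, -0.055, 0.075) [0.0006 0.0003 0.1012]
(0.479, -0.353, 0.245) [-0.1759 -0.2399 -0.0688]
```

It reads 4.9 N, about 500 g, so this is the spare. I'll set it back down.

Emit:
{"op": "servo_tool", "data": {
  "plan": [
    [0,0,0.015,0,0,0],
    [0,0,0.04,0,0,0],
    [0,0,0.065,0,0,0],
    [0,0,0.083,0,0,0],
    [0,0,0.091,0,0,0],
    [0,0,0.095,0,0,0],
    [0,0,0.098,0,0,0],
    [0,0,0.099,0,0,0],
    [0,0,0.099,0,0,0]
  ]
}}

```text
t: 12.37
tcp_pos: [0.4849, -0.0558, 0.0782]
tcp_rot: [1.004, 2.975, -0.0]
ft_force: [0.0, 0.6, -5.5]
finger_gap: 0.0597
grasp_force: 55.9
```

Emit:
{"op": "servo_tool", "data": {
  "plan": [
    [0,0,0,0,0,0],
    [0,0,0,0,0,0],
    [0,0,0,0,0,0],
    [0,0,0,0,0,0],
    [0,0,0,0,0,0]
  ],
  "fingers": -0.65
}}

```text
t: 12.78
tcp_pos: [0.4846, -0.0557, 0.0776]
tcp_rot: [1.004, 2.976, -0.0]
ft_force: [0.1, -0.3, 0.6]
finger_gap: 0.0705
grasp_force: 0.0
```

Emit:
{"op": "servo_tool", "data": {
  "plan": [
    [0,0,0,0,0,0],
    [0,0,0,0,0,0],
    [0,0,-0.01,0,0,0],
    [0,0,-0.035,0,0,0],
    [0,0,-0.07,0,0,0],
    [0,0,-0.1,0,0,0],
    [0,0,-0.13,0,0,0],
    [0,0,-0.14,0,0,0],
    [0,0,-0.14,0,0,0]
  ],
  "fingers": -1
}}

```text
t: 13.53
tcp_pos: [0.4853, -0.0558, 0.2203]
tcp_rot: [1.002, 2.972, -0.0]
ft_force: [0.3, -0.2, -0.3]
finger_gap: 0.0854
grasp_force: 0.0
```

```bash
python3 -c "
from h import *
shift((.637,.008,.145),(.637,.008,.076))
S=read_camera('side')
hsv=cv2.cvtColor(S['img'],cv2.COLOR_BGR2HSV)
print([(b[0].tolist(),b[1].tolist()) for b in blobs((hsv[...,1]<40)&(hsv[...,2]>195)) if 300<b[1][4]<1200])"
```

```text
t 13.5333 tcp [ 0.4853 -0.0558  0.2203] yaz 52.7 z [ 0.005 -0.002 -1.   ] f [ 0.29 -0.17 -0.31] gap 0.0854 grip 0.0
(0.637, 0.008, 0.145) [-0.0817  0.1426  0.0759]
(0.637, 0.008, 0.076) [-0.0813  0.1425  0.1449]
[([134.2, 42.3], [86, 10, 91, 60, 1003]), ([245.7, 67.5], [198, 49, 95, 41, 575]), ([324.6, 236.6], [308, 224, 34, 26, 692]), ([359.7, 254.1], [344, 243, 30, 26, 504]), ([96.7, 293.2], [87, 274, 19, 38, 465]), ([285.0, 288.3], [269, 275, 29, 28, 457]), ([416.2, 459.1], [385, 410, 51, 70, 1131]), ([396.5, 428.8], [380, 412, 34, 35, 796]), ([250.7, 453.8], [245, 436, 18, 44, 401])]
```

The spare is standing. Now the back can.

Emit:
{"op": "servo_tool", "data": {
  "plan": [
    [-0.01,0.018,0,0,0,0],
    [-0.027,0.047,0,0,0,0],
    [-0.045,0.079,0,0,0,0],
    [-0.063,0.11,0,0,0,0],
    [-0.076,0.133,0,0,0,0],
    [-0.0815,0.1425,0.015,0,0,0],
    [-0.0815,0.1425,0.04,0,0,0],
    [-0.0815,0.1425,0.065,0,0,0],
    [-0.0815,0.1425,0.075,0,0,0],
    [-0.0815,0.1425,0.075,0,0,0]
  ]
}}

```text
t: 14.42
tcp_pos: [0.6338, 0.0087, 0.1383]
tcp_rot: [-1.002, -2.97, 0.002]
ft_force: [0.1, 0.0, -0.0]
finger_gap: 0.0854
grasp_force: 0.0
```

```bash
python3 -c "
from h import *
shift((.637,.008,.076))"
```

```text
t 14.4167 tcp [0.6338 0.0087 0.1383] yaz 52.7 z [-0.007  0.001 -1.   ] f [ 0.14  0.03 -0.04] gap 0.0854 grip 0.0
(0.637, 0.008, 0.076) [-0.0033  0.0016  0.0623]
```

Emit:
{"op": "servo_tool", "data": {
  "plan": [
    [0,0,0.02,0,0,0],
    [0,0,0.04,0,0,0],
    [0,0,0.06,0,0,0],
    [0,0,0.065,0,0,0],
    [0,0,0.065,0,0,0],
    [0,0,0.065,0,0,0]
  ]
}}

```text
t: 14.92
tcp_pos: [0.6362, 0.0083, 0.0787]
tcp_rot: [1.004, 2.975, 0.0]
ft_force: [0.7, 0.4, 0.8]
finger_gap: 0.0853
grasp_force: 0.0
```

Emit:
{"op": "servo_tool", "data": {
  "plan": [
    [0,0,0,0,0,0],
    [0,0,0,0,0,0],
    [0,0,0,0,0,0],
    [0,0,0,0,0,0],
    [0,0,0,0,0,0],
    [0,0,0,0,0,0]
  ],
  "fingers": 1,
  "force": 50
}}

```text
t: 15.42
tcp_pos: [0.6363, 0.0084, 0.0792]
tcp_rot: [1.003, 2.974, 0.001]
ft_force: [-0.5, 0.4, 5.7]
finger_gap: 0.0596
grasp_force: 53.7
```

Emit:
{"op": "servo_tool", "data": {
  "plan": [
    [0,0,-0.01,0,0,0],
    [0,0,-0.03,0,0,0],
    [0,0,-0.06,0,0,0],
    [0,0,-0.09,0,0,0],
    [0,0,-0.12,0,0,0],
    [0,0,-0.15,0,0,0],
    [0,0,-0.165,0,0,0],
    [0,0,-0.17,0,0,0],
    [0,0,-0.17,0,0,0],
    [0,0,-0.17,0,0,0]
  ]
}}

```text
t: 16.25
tcp_pos: [0.6351, 0.0085, 0.2461]
tcp_rot: [-1.004, -2.975, 0.001]
ft_force: [0.6, -0.0, -4.0]
finger_gap: 0.0595
grasp_force: 55.0
```

```bash
python3 -c "
from h import *
f=[]
for i in range(7): f.append(get_obs()['ft_force'][2]);read_camera('side')
print(np.mean(f[2:]))
shift((.48,-.353,.247))"
```

```text
-2.996072447419911
t 16.6 tcp [0.6354 0.0085 0.2467] yaz 52.7 z [-0.001  0.    -1.   ] f [-0.42  0.19 -3.16] gap 0.0599 grip 55.0
(0.48, -0.353, 0.247) [-9.530e-02 -3.818e-01 -2.000e-04]
```

It reads 3.0 N, the light one, so it goes to balance_one.

Emit:
{"op": "servo_tool", "data": {
  "plan": [
    [-0.004,-0.016,0,0,0,0],
    [-0.012,-0.048,0,0,0,0],
    [-0.022,-0.088,0,0,0,0],
    [-0.032,-0.128,0,0,0,0],
    [-0.042,-0.168,0,0,0,0],
    [-0.052,-0.208,0,0,0,0],
    [-0.062,-0.248,0,0,0,0],
    [-0.072,-0.288,0,0,0,0],
    [-0.081,-0.324,0,0,0,0],
    [-0.088,-0.352,0,0,0,0]
  ]
}}

```text
t: 17.43
tcp_pos: [0.4908, -0.3275, 0.2472]
tcp_rot: [-1.007, -2.976, 0.001]
ft_force: [0.7, -0.0, -3.5]
finger_gap: 0.0602
grasp_force: 55.3
```

Emit:
{"op": "servo_tool", "data": {
  "plan": [
    [-0.005,-0.02,0,0,0,0],
    [-0.0075,-0.03,0.01,0,0,0],
    [-0.0075,-0.03,0.03,0,0,0],
    [-0.0075,-0.03,0.045,0,0,0],
    [-0.0075,-0.03,0.05,0,0,0],
    [-0.0075,-0.03,0.05,0,0,0],
    [-0.0075,-0.03,0.05,0,0,0]
  ]
}}

```text
t: 18.02
tcp_pos: [0.4806, -0.353, 0.1977]
tcp_rot: [1.003, 2.977, -0.0]
ft_force: [0.2, -0.1, -2.7]
finger_gap: 0.0595
grasp_force: 55.3
```

```bash
python3 -c "
from h import *
shift((.48,-.353,.166))
T=read_camera('top');S=read_camera('side')
cv2.imwrite('pics/p7.png',np.hstack([cv2.resize(T['img'][180:320,470:570],(400,560)),cv2.resize(S['img'][340:480,230:330],(400,560))]))"
```

```text
t 18.0167 tcp [ 0.4806 -0.353   0.1977] yaz 52.8 z [ 0. -0. -1.] f [ 0.24 -0.06 -2.71] gap 0.0595 grip 55.3
(0.48, -0.353, 0.166) [ 0.0005 -0.0004  0.0317]
```

View pics/p7.png

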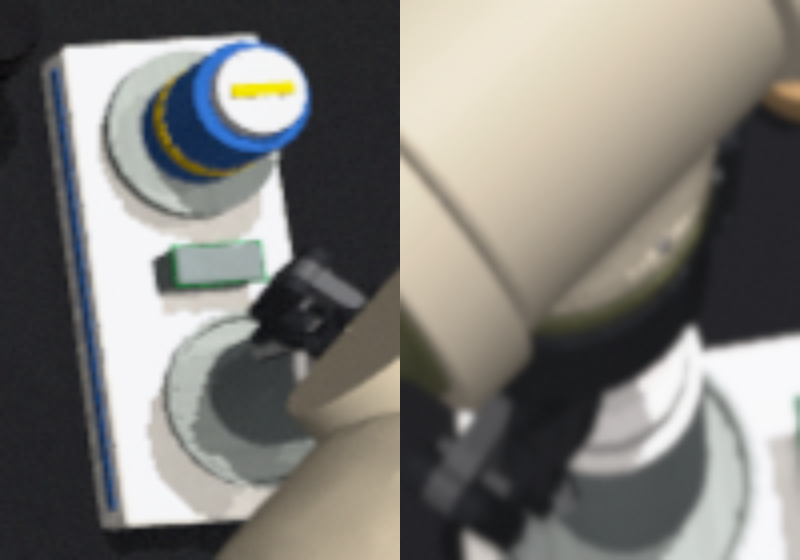

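The can hangs over pan_one, so I'll lower it slowly.

Emit:
{"op": "servo_tool", "data": {
  "plan": [
    [0,0,0.006,0,0,0],
    [0,0,0.012,0,0,0],
    [0,0,0.015,0,0,0],
    [0,0,0.0175,0,0,0],
    [0,0,0.02,0,0,0],
    [0,0,0.0225,0,0,0],
    [0,0,0.025,0,0,0],
    [0,0,0.0275,0,0,0],
    [0,0,0.03,0,0,0],
    [0,0,0.032,0,0,0]
  ]
}}

```text
t: 18.95
tcp_pos: [0.4802, -0.3533, 0.1651]
tcp_rot: [-1.004, -2.977, -0.0]
ft_force: [-1.0, 1.6, 0.5]
finger_gap: 0.0601
grasp_force: 55.6
```

Emit:
{"op": "servo_tool", "data": {
  "plan": [
    [0,0,0,0,0,0],
    [0,0,0,0,0,0],
    [0,0,0,0,0,0],
    [0,0,0,0,0,0]
  ]
}}

```text
t: 19.28
tcp_pos: [0.4802, -0.3533, 0.1654]
tcp_rot: [1.004, 2.977, -0.0]
ft_force: [-0.7, 1.7, 0.1]
finger_gap: 0.0597
grasp_force: 55.6
```

Emit:
{"op": "servo_tool", "data": {
  "plan": [
    [0,0,0,0,0,0],
    [0,0,0,0,0,0],
    [0,0,0,0,0,0],
    [0,0,0,0,0,0],
    [0,0,0,0,0,0]
  ],
  "fingers": -0.65
}}

```text
t: 19.7
tcp_pos: [0.4802, -0.3535, 0.1654]
tcp_rot: [1.004, 2.976, -0.0]
ft_force: [-0.1, -0.2, -0.1]
finger_gap: 0.0703
grasp_force: 0.0
```

Emit:
{"op": "servo_tool", "data": {
  "plan": [
    [0,0,0,0,0,0],
    [0,0,0,0,0,0],
    [0,0,-0.01,0,0,0],
    [0,0,-0.03,0,0,0],
    [0,0,-0.06,0,0,0],
    [0,0,-0.09,0,0,0],
    [0,0,-0.12,0,0,0],
    [0,0,-0.14,0,0,0],
    [0,0,-0.15,0,0,0]
  ],
  "fingers": -1
}}

```text
t: 20.45
tcp_pos: [0.4804, -0.3536, 0.3193]
tcp_rot: [1.003, 2.972, -0.004]
ft_force: [0.2, -0.1, -0.2]
finger_gap: 0.0856
grasp_force: 0.0
```

Emit:
{"op": "servo_tool", "data": {
  "plan": [
    [0.02,0.03,0,0,0,0],
    [0.04,0.06,0,0,0,0],
    [0.06,0.09,0,0,0,0],
    [0.08,0.12,0,0,0,0],
    [0.1,0.15,0,0,0,0],
    [0.12,0.18,0,0,0,0],
    [0.14,0.2,0,0,0,0],
    [0.14,0.2,0,0,0,0]
  ]
}}

```text
t: 21.12
tcp_pos: [0.4893, -0.1051, 0.3156]
tcp_rot: [-0.997, -2.979, -0.002]
ft_force: [-0.7, 0.3, 0.5]
finger_gap: 0.085
grasp_force: 0.0
```

```bash
python3 -c "
from h import *
shift()
T=read_camera('top');S=read_camera('side')
cv2.imwrite('pics/p8.png',np.hstack([T['img'][130:370,150:570],S['img'][240:480,180:480]]))
hsv=cv2.cvtColor(T['img'],cv2.COLOR_BGR2HSV)
for b in blobs((hsv[...,1]<40)&(hsv[...,2]>195)):
  if 200<b[1][4]<1300: print(b[0],b[1],plane(T,b[0],.205).round(3))"
```

```text
t 21.1167 tcp [ 0.4893 -0.1051  0.3156] yaz 53.0 z [-0.     0.001 -1.   ] f [-0.75  0.31  0.45] gap 0.085 grip 0.0
[ 9.7 36.5] [  0  20  23  35 657] [0.994 0.827 0.205]
[215.7 187.2] [205 177  22  21 233] [0.649 0.338 0.205]
[506.4 194. ] [487 190  40  11 227] [ 0.646 -0.268  0.205]
[537.8 200.2] [527 190  23  21 308] [ 0.633 -0.332  0.205]
[311.6 237.1] [296 222  32  31 774] [0.547 0.134 0.205]
[553.6 272.5] [542 259  25  27 528] [ 0.484 -0.353  0.205]
[397.7 273.8] [385 262  27  26 510] [ 0.475 -0.041  0.205]
[540.2 304. ] [524 295  28  15 203] [ 0.42  -0.322  0.205]
[375.9 339.8] [373 300   7  64 220] [0.344 0.003 0.205]
```

View pics/p8.png

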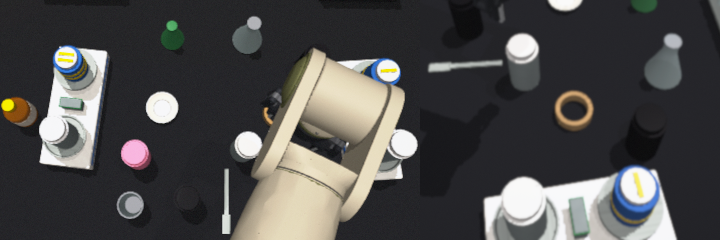

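```bash
python3 -c "
from h import *
T=read_camera('top');S=read_camera('side')
hsv=[cv2.cvtColor(c['img'],cv2.COLOR_BGR2HSV) for c in (T,S)]
B=[[b[0] for b in blobs((h[...,1]<40)&(h[...,2]>190),100)] for h in hsv]
for a in B[0]:
  for b in B[1]:
    X,e=tri(T,a,S,b)
    if e<.006 and .15<X[2]<.25 and .3<X[0]<.8 and abs(X[1])<.45: print(a,b,X.round(3),e.round(4))
print(get_obs()['t'])"
```

```text
[215.8 187.3] [348.5 123.9] [0.657 0.345 0.175] 0.0036
[537.8 200.3] [397.8 425.3] [ 0.64  -0.345  0.176] 0.0025
21.3167
```

Both far caps have risen by about 15 mm from fully down, to the same height, which matches level. Handing in.

```bash
python3 -c "
from station import *
print(finish_job())"
```

```text
the job is handed in; nothing more can be done
None
```

I put the heavy canister (about 680 g) on balance_two and the light one (about 320 g) on balance_one. Both looked level, the 500 g spare is upright on the bench, and the job is handed in at about 21 s, with no verdict shown.

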